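# Measure the green panel with the contact colour wand

### The job

Take the colour wand from its dock and measure the green sample panel: press the wand's sprung orange nose square against the panel, inside the white ring, about half way in, and hold it still there for two seconds. Then put the wand back in its dock as it was and let go. The panels differ in thickness, so feel for the surface and never drive the nose to its stop; touch neither the yellow nor the blue stand with the wand, and leave the bottle, calculator and binder clip where they are.

Things in the scene. Friction and masses are not known exactly. Their poses are not given: they have to be found in the camera images.
- wand: loose colour wand, 176 mm long, about 180 g, hangs nose down in the dock. Origin: tip of the relaxed orange nose; z runs back to the handle's top. Nose 16 mm across (z 0-22 mm), grey round barrel 26 mm (z 22-80), black collar 54 mm (z 80-86), white square handle 28 x 28 mm (z 86-175), flat sides across x and y: grip it with the TCP at z 115-145 mm. Its turn about z does not matter.
- wand_tip (a point): front centre of the orange nose; moves back with the nose as it is pressed
- wand_collar (a point): on the wand's axis, underside of the black collar, 80 mm behind the relaxed tip
- wand_nose (a joint): how far the sprung nose is pressed in, m: 0 relaxed, 0.010 at its stop. Spring: 0.9 N to start moving, then 0.9 N per mm (5 mm takes 5.4 N)
- dock: fixed black dock with a grey top plate, 100 x 90 mm, 100 mm high. Origin: centre of its underside. The plate (16 mm thick) has one round hole, 34 mm, chamfered, in its middle; the wand hangs upright in it by its collar, tip 20 mm above the bench
- dock_mouth (a point): centre of the dock's hole at the top face, 100 mm above the bench; the collar's underside rests here
- green_stand: fixed stand with a grey sloping plate and a green square panel; base 96 x 84 mm, about 100 mm high. Origin: centre of its underside. The plate slopes 35 deg from level; its outward normal in the stand's frame is (-0.574, 0, 0.819), toward the robot and up. This is the one to measure.
- green_stand_aim (a point): on the grey sloping plate under the green panel's centre; z: outward normal of plate and panel, x and y along them. The panel (60 x 60 mm, white 34 mm ring round its centre, aluminium rails beside it reach 5 mm above the plate) has its face 3 to 17 mm above this point along z, different each time, not reported: it must be felt. It does not give when pressed.
- yellow_stand: fixed stand with a grey sloping plate and a yellow square panel; base 96 x 84 mm, about 100 mm high. Origin: centre of its underside. The plate slopes 35 deg from level; its outward normal in the stand's frame is (-0.574, 0, 0.819), toward the robot and up. Panel thickness varies likewise. Do not touch with the wand.
- blue_stand: fixed stand with a grey sloping plate and a blue square panel; base 96 x 84 mm, about 100 mm high. Origin: centre of its underside. The plate slopes 35 deg from level; its outward normal in the stand's frame is (-0.574, 0, 0.819), toward the robot and up. Panel thickness varies likewise. Do not touch with the wand.
- dye_bottle: loose red dye bottle with a pointed cap, 42 mm across, 155 mm tall, standing; origin: centre of its underside. Leave alone
- calculator: loose desk calculator, 115 x 66 x 15 mm, lying flat; origin: centre of its underside. Leave alone
- binder_clip: loose black binder clip, 20 x 40 x 35 mm; origin: centre of its underside. Leave alone

How it is judged (in metres and radians):
On the way:
1. the nose is pressed 2 to 8 mm in against the green panel, inside the ring (tip within 10 mm of the centre), square to it within 8.6 deg, and the wand is held still for 1.5 s (value of joint wand_nose between 0.002 and 0.008 m and contact force between wand and green_stand above 1 N and x of wand_tip in the frame of green_stand_aim between -0.01 and 0.01 m and y of wand_tip in the frame of green_stand_aim between -0.01 and 0.01 m and angle between the z axis of wand and the z axis of green_stand_aim, either way round below 0.15 rad and linear speed of wand below 0.015 m/s and angular speed of wand below 0.15 rad/s), for 1.5 s.
At the end, for the whole second after the job is handed in: After the measurement the wand hangs at rest in the dock, collar on the top plate (collar centre within 10 mm of the hole's mouth), upright within 6 deg, released (distance between wand_collar and dock_mouth below 0.01 m and angle between wand's own z axis and vertical below 0.1 rad and linear speed of wand below 0.02 m/s and contact force between the fingers and wand below 0.1 N); the robot touches nothing.
It fails at once if the nose is driven to its stop (over 9.5 mm) (value of joint wand_nose above 0.0095 m).
It fails at once if the wand touches the yellow or blue stand (contact force between wand and yellow_stand above 0.5 N or contact force between wand and blue_stand above 0.5 N).
It fails at once if the bottle, calculator or binder clip is moved over 20 mm (distance of any of dye_bottle, calculator, binder_clip from where it was at the start of the episode above 0.02 m).
It fails at once if the dye bottle is tipped (angle between dye_bottle's own z axis and vertical above 0.3 rad).
It also fails if it takes over 56 s, if anything falls off the work surface, if the arm or the gripper's body presses on something with over 40 N, if the wrist force passes 120 N, or if a joint passes its speed limit or range.

### The arm

A 6-joint arm with a two-finger parallel gripper is mounted at the origin on the work surface; the furniture and walls round the work are solid. World frame = base frame: x ahead of the robot, y to its left, z up, the work surface at z = 0. Lengths are in mm, angles in rad, forces in N, time in s.
With the tool pointing down it reaches from about 275 to 750 mm from the base axis. Payload 10.2 kg.
Tool frame: the origin (TCP) lies between the finger pads, 19 mm behind the fingertips; this is the grasp point; z points along the fingers, y is the line along which they close (so a half turn about z gives the same grasp; the last joint's range is limited). The gripper opens to 85 mm and grips with 20 to 120 N. Pads are 22 mm wide; open, the fingers measure 114 mm over their backs; the gripper's body (76 mm by 85 mm) begins 54 mm behind the grasp point. The pads swing forward as they close: fully open they stand 13 mm farther back than shut.
Start: joints at [0.954, 0.313, 1.498, -0, 1.331, -0.223], TCP at [201.456, 484.816, 249.994] pointing down, gripper open.
Joint ranges: [-2.94, 2.94], [-0.97, 2.17], [0.19, 2.56], [-1.23, 4.37], [0.02, 3.11], [-2.88, 2.88]. Speed limits (rad/s): [2.39, 2.39, 3.01, 3.14, 3.14, 3.14].

### API

Orientations are given as a unit quaternion [w, x, y, z].
In Python, from rig import ctrl, vision, job gives the robot as it stands (ctrl), with the cameras (vision) and the job (job).
- The arm moves only by the shell command python3 steer.py 'ROWS' [OPENING] [FORCE]. ROWS is a JSON list of rows, 1 to 8 of them, each of 6 numbers: dx, dy, dz in fractions of the full range, 1 being 800 mm, then a rotation vector rx, ry, rz in fractions of the full range, 1 being pi/2 rad; each row is the pose to reach, as a shift and turn from the pose commanded when the command began, along the tool's axes at that moment; what a row does not reach only later rows make up. A row lasts 1/10 s, in which the tool goes at most 50 mm and 0.15 rad, less where a joint would pass 70% of its speed; a pose out of reach is approached as far as the arm can. OPENING is the opening from 0.0 (shut) to 1.0 (fully open), set as the command begins (- or left out keeps the last). The fingers move at their own pace and stop on an object; FORCE is the grip in N (left out, the last holds). Time passes only in rows, so rows that do not move let the fingers close. It prints the time, the measured TCP pose, the force, the opening and the grip force at its end. Input that does not fit is refused with a message, and nothing moves.
- ctrl.sense(): the state, without advancing time (a new reading comes with each control period).
- vision.capture(name): name is "scene" or "top" or "wrist"; returns the picture (384x512x3 uint8, red, green, blue); there is no depth.
- vision.calibration(name): a dict with "fx", "fy", "cx", "cy" (pixels), "distortion" ([k1, k2, p1, p2, k3] as OpenCV has them; the pictures are not rectified), "position" and "attitude" of the camera in the world. Camera axes: x right, y down, z forward; pixel columns grow to the right and rows downward; lengths in mm; the calibration is good to about 2 mm. A picture is of the moment at which its call begins: read the wrist's pose just before it. calibration takes no time and is no camera call; for the wrist camera it gives the pose at the moment of the call.
- job.finish_job(): hands the job in; it is judged then, once.
The state is a dict: "time_s": time; "joints": joint angles; "dq": joint speeds; "tau": joint torques, N m; "eef_pos": TCP position; "ee_rot": TCP orientation; "force": force on the tool from outside, world axes, zero at the start; "wrist_torque": the same for the moment, N m; "grip_width": opening from 0.0 (shut) to 1.0 (fully open); "grip_force": force on a finger pad.
Only numpy, scipy, OpenCV 4.12 (cv2) and the standard library are available. Lean on these libraries where they do the work, as an engineer would, in place of code of your own. Each camera call takes 0.05 s, during which the arm holds its last target. There are 200 camera calls.

## Working session

There is one attempt and no reset: what is moved stays moved. The work goes in short steps, Python scripts to look and compute and a shell command to move; the robot and the scene stay as the last step left them, time stands still between calls to the robot, and variables do not carry over. Pictures are saved under pics/ and viewed, at most 10 in all, crops included, and the job is handed in when it is done.

```bash
ls; mkdir -p pics
python3 - <<'E'
from rig import ctrl, vision, job
import cv2,numpy as np
ims=[]
for n in ["scene","top"]:
    c=vision.calibration(n);print(n,c)
    im=vision.capture(n);cv2.imwrite(f"pics/{n}0.png",im[:,:,::-1]);
c=vision.calibration("wrist");print(c)
im=vision.capture("wrist");cv2.imwrite(f"pics/wrist0.png",im[:,:,::-1])
print(ctrl.sense())
E
```

```text
pics
rig.py
steer.py
scene {'fx': 478.3431329071249, 'fy': 478.3431329071249, 'cx': 258.23814951891825, 'cy': 188.89981220013667, 'distortion': array([-0.07321726,  0.        ,  0.        ,  0.        ,  0.        ]), 'position': array([ -98.8364942 , -370.42067006, 1013.73632393]), 'attitude': array([-0.30246151,  0.84728583, -0.40746998,  0.15681826])}
top {'fx': 373.209371877608, 'fy': 373.209371877608, 'cx': 248.94869919887233, 'cy': 188.0149404011349, 'distortion': array([-0.01987987,  0.        ,  0.        ,  0.        ,  0.        ]), 'position': array([457.16090523, 103.66001867, 937.30310381]), 'attitude': array([ 0.02730786, -0.70603866,  0.70691668, -0.03213244])}
{'fx': 284.04229071585314, 'fy': 284.04229071585314, 'cx': 256.1667065749769, 'cy': 188.50456829895663, 'distortion': array([-0.05982738,  0.        ,  0.        ,  0.        ,  0.        ]), 'position': array([136.02909406, 512.51419961, 374.10375783]), 'attitude': array([0.11697959, 0.82362026, 0.54947057, 0.07776591])}
{'time_s': 0.15, 'joints': array([ 9.53628986e-01,  3.13316718e-01,  1.49823148e+00, -1.74814135e-05,
        1.33099721e+00, -2.23403432e-01]), 'dq': array([ 0.00056716, -0.00106702, -0.00390235,  0.00088224, -0.00012436,
        0.00136427]), 'tau': array([ 1.69320032e-03, -4.12368214e+01, -2.59794438e+01, -1.65605779e-04,
        3.23509441e-03,  1.05381321e-05]), 'eef_pos': array([201.34345184, 484.67691683, 249.58066698]), 'ee_rot': array([-1.86621329e-04,  1.95610416e-01,  9.80681568e-01, -4.38383678e-04]), 'force': array([ 0.4404328 , -0.78285331, -0.25734199]), 'wrist_torque': array([0.01565231, 0.0149515 , 0.02807029]), 'grip_force': 0.0, 'grip_width': 1.0025351606239061}
```

View pics/scene0.png

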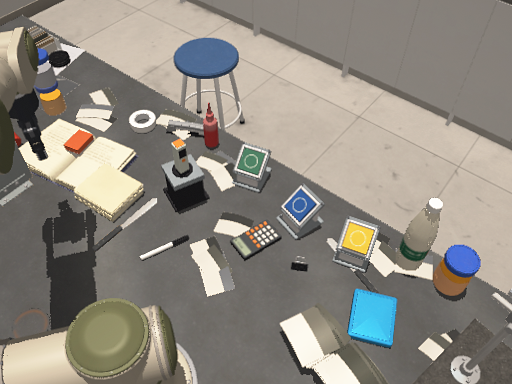

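View pics/top0.png

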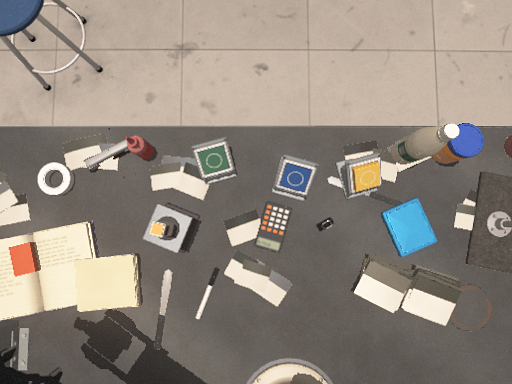

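The scene view shows the dock with the wand at (182,180), the green panel at (253,162) and the bottle at (211,130). The top view shows the dock at (170,229), the wand's top at (158,229) and the green ring at (213,160).

Run:
```python
import cv2,numpy as np
s=cv2.imread("pics/scene0.png");t=cv2.imread("pics/top0.png");w=cv2.imread("pics/wrist0.png")
def crop(im,x,y,ww,h,W,H): return cv2.resize(im[y:y+h,x:x+ww],(W,H),interpolation=cv2.INTER_CUBIC)
a=np.hstack([crop(t,130,130,120,130,369,400),crop(s,155,130,130,120,431,400)])
cv2.imwrite("pics/crop1.png",a); print(a.shape)
```

```text
(400, 800, 3)
```

View pics/crop1.png

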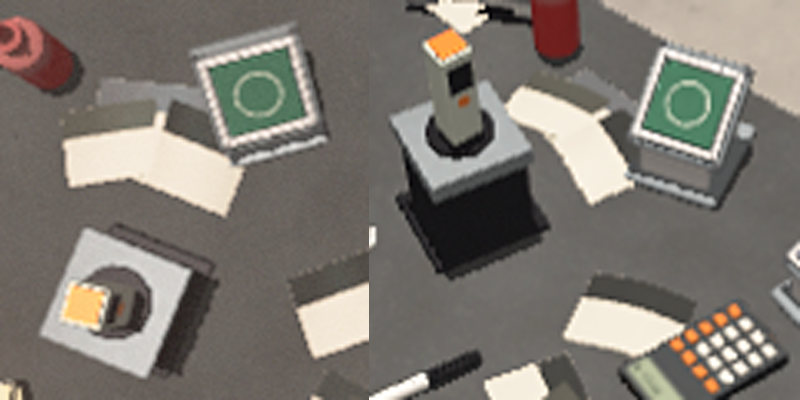

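View pics/wrist0.png

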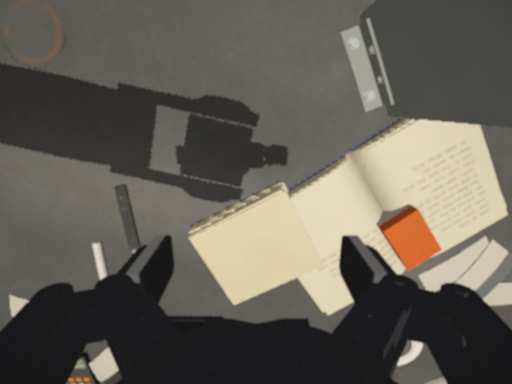

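The crops show the wand's orange handle top at about (158,229) in the top view and (181,145) in the scene view. The green panel has its ring at about (213,161) top and (258,161) scene. The wrist view has neither in sight. I'll triangulate next.

```bash
cat > h.py <<'E'
import cv2,numpy as np
from scipy.spatial.transform import Rotation as R
def rot(q): return R.from_quat([q[1],q[2],q[3],q[0]])
def ray(c,p):
    K=np.array([[c['fx'],0,c['cx']],[0,c['fy'],c['cy']],[0,0,1]])
    u=cv2.undistortPoints(np.array(p,float).reshape(-1,1,2),K,np.array(c['distortion']))[:,0]
    d=rot(c['attitude']).apply(np.c_[u,np.ones(len(u))])
    return np.array(c['position']),d/np.linalg.norm(d,axis=1)[:,None]
def tri(c1,p1,c2,p2):
    o1,d1=ray(c1,[p1]);o2,d2=ray(c2,[p2]);d1=d1[0];d2=d2[0]
    A=np.c_[d1,-d2];t=np.linalg.lstsq(A,o2-o1,rcond=None)[0]
    a=o1+t[0]*d1;b=o2+t[1]*d2
    return (a+b)/2,np.linalg.norm(a-b)
def plane(c,p,z):
    o,d=ray(c,p);return o+d*((z-o[2])/d[:,2])[:,None]
def blob(im,lo,hi,box):
    """largest HSV blob in box (x,y,w,h): contour (filled outer), full coords"""
    x,y,w,h=box;m=cv2.inRange(cv2.cvtColor(im[y:y+h,x:x+w],cv2.COLOR_BGR2HSV),lo,hi)
    cs,_=cv2.findContours(m,cv2.RETR_EXTERNAL,cv2.CHAIN_APPROX_NONE)
    k=max(cs,key=cv2.contourArea);return k+np.array([x,y])
def cen(k): m=cv2.moments(k);return np.array([m['m10'],m['m01']])/m['m00']
E
python3 - <<'E'
from h import *
from rig import ctrl, vision, job
T=vision.calibration("top");S=vision.calibration("scene")
t=cv2.imread("pics/top0.png");s=cv2.imread("pics/scene0.png")
OR=((8,120,120),(22,255,255));GR=((60,60,40),(90,255,255))
for nm,(lo,hi),bt,bs in [("wandtop",OR,(145,215,30,30),(165,132,30,20)),("green",GR,(190,135,50,50),(230,140,50,50))]:
    kt=blob(t,lo,hi,bt);ks=blob(s,lo,hi,bs)
    P,g=tri(T,cen(kt),S,cen(ks))
    print(nm,cen(kt),cv2.contourArea(kt),cen(ks),cv2.contourArea(ks),P,"gap",g)
    # edge angles in world via min-area rect cast on plane
    w=plane(T,kt.reshape(-1,2),P[2])[:,:2].astype(np.float32)
    r=cv2.minAreaRect(w);print(" rect",r)
    for k,c in((kt,T),(ks,S)):
        h=cv2.approxPolyDP(cv2.convexHull(k),0.06*cv2.arcLength(k,True),True).reshape(-1,2);print("  quad",h.tolist())
E
```

```text
wandtop [156.86627907 228.78682171] 86.0 [178.09803922 142.64052288] 51.0 [439.11074194 280.55507003 195.21288119] gap 0.3728974576167205
 rect ((439.0825500488281, 280.32757568359375), (20.2149715423584, 20.09269905090332), 76.91938018798828)
  quad [[154, 223], [163, 225], [161, 234], [151, 232]]
  quad [[183, 142], [177, 147], [173, 143], [179, 138]]
green [213.54305688 159.41404512] 524.5 [250.79672897 160.78621495] 428.0 [598.13334107 181.02893359  66.80618806] gap 0.22401301905865492
 rect ((598.1156005859375, 181.43783569335938), (54.93797302246094, 59.91099166870117), 16.045928955078125)
  quad [[222, 146], [228, 167], [205, 173], [198, 152]]
  quad [[245, 148], [264, 154], [257, 174], [238, 168]]
```

```bash
cat >> h.py <<'E'
def go(pos,Rt,s):
    """shift+rotvec in current tool axes, from measured pose"""
    R0=rot(s['ee_rot']);d=R0.inv().apply(np.array(pos)-s['eef_pos']);r=(R0.inv()*Rt).as_rotvec()
    print("row",np.round(d,1),np.round(r,3),"|d|",round(float(np.linalg.norm(d)),1));return d,r
def down(yaw_y):
    "tool down with tool y at world angle (deg)"
    a=np.radians(yaw_y);y=np.array([np.cos(a),np.sin(a),0]);z=np.array([0,0,-1.]);return R.from_matrix(np.c_[np.cross(y,z),y,z])
def tiltplane(c,p,P,n):
    o,d=ray(c,p);return o+d*(((P-o)@n)/(d@n))[:,None]
E
python3 - <<'E'
from h import *
from rig import ctrl, vision, job
T=vision.calibration("top");S=vision.calibration("scene")
tp=[(143.3,238.9),(177.8,252.6),(192.4,217.2)];sp=[(161.3,163.9),(175.5,189.1),(204.5,176.5)]
C=[tri(T,a,S,b) for a,b in zip(tp,sp)];[print("dock corner",np.round(c[0],1),round(c[1],1)) for c in C]
print("dock centre",(C[0][0]+C[2][0])/2,[np.linalg.norm(C[i][0]-C[i+1][0]) for i in(0,1)])
t=cv2.imread("pics/top0.png");s=cv2.imread("pics/scene0.png")
GR=((60,60,40),(90,255,255))
for k,c in((blob(t,*GR,(190,135,50,50)),T),(blob(s,*GR,(230,140,50,50)),S)):
  for psi in (8,12,16,20,24):
    a=np.radians(psi);n=np.array([-.574*np.cos(a),-.574*np.sin(a),.819]);P=np.array([598.1,181,66.8])
    ey=np.array([-np.sin(a),np.cos(a),0]);ex=np.cross(ey,n)
    w=tiltplane(c,k.reshape(-1,2),P,n)-P
    r=cv2.minAreaRect(np.c_[w@ex,w@ey].astype(np.float32));print(psi,np.round(r[0],1),np.round(r[1],1),round(r[2],1))
# corners
q=[[(222,146),(264,154)],[(228,167),(257,174)],[(205,173),(238,168)],[(198,152),(245,148)]]
Q=np.array([tri(T,a,S,b)[0] for a,b in q]);print(np.round(Q,1))
n=np.cross(Q[0]-Q[2],Q[1]-Q[3]);n/=np.linalg.norm(n);n*=np.sign(n[2]);print("normal",n,np.degrees(np.arctan2(-n[1],-n[0])))
go([439.1,280.5,265],down(76.9),ctrl.sense())
E
```

```text
dock corner [414.9 331.3 105.3] 1.1
dock corner [384.8 255.8  89.3] 5.3
dock corner [462.7 225.5  89.8] 0.9
dock centre [438.80378221 278.44678889  97.53807009] [np.float64(82.84086207358942), np.float64(83.62987195713136)]
8 [-0.9 -0.3] [60.2 59.1] 6.7
12 [-0.7 -0.3] [59.8 58.9] 3.4
16 [-0.4 -0.3] [59.6 58.7] 0.1
20 [-0.4  0. ] [58.8 59.8] 86.1
24 [-0.4  0. ] [58.8 60.3] 82.8
8 [0.2 0.5] [59.9 61.1] 5.7
12 [0.2 0.5] [59.9 60. ] 2.7
16 [0.2 0.4] [59.1 60. ] 89.7
20 [0.2 0.4] [58.3 60. ] 86.7
24 [0.2 0.4] [57.7 60.1] 83.7
[[627.2 159.7  83.9]
 [582.7 147.5  50.2]
 [568.6 202.6  47.9]
 [613.7 215.1  81.9]]
normal [-0.57940175 -0.11278986  0.80720014] 11.01577545868999
row [-297.9  -97.3  -15.4] [-0.001 -0.    -0.165] |d| 313.8
```

The measurements agree with the given sizes: the wand top is at z 195, the dock face at about 98, and the green panel comes out square at yaw 16° with a 36° tilt. Next I move above the wand.

The manual's scale: shifts go in shares of 800 mm and turns go in shares of pi/2 rad. Converting my numbers, -298 mm / 800 = -0.3725, -265 mm / 800 = -0.3313, -0.165 rad / 1.5708 = -0.105.

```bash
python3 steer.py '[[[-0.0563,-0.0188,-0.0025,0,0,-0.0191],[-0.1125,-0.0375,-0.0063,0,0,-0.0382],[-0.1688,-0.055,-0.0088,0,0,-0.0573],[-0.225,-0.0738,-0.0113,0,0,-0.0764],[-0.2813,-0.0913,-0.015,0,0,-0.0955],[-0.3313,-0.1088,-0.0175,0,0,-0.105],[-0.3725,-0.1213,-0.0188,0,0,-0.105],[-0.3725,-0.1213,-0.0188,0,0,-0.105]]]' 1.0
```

```text
refused: ROWS must be a list of rows, each a list of 6 numbers. Nothing was moved.
```

The error is about the shape of the input: a list of rows, each a list of 6 numbers. Fixing that and sending the same move.

```bash
python3 steer.py '[[-0.0563,-0.0188,-0.0025,0,0,-0.0191],[-0.1125,-0.0375,-0.0063,0,0,-0.0382],[-0.1688,-0.055,-0.0088,0,0,-0.0573],[-0.225,-0.0738,-0.0113,0,0,-0.0764],[-0.2813,-0.0913,-0.015,0,0,-0.0955],[-0.3313,-0.1088,-0.0175,0,0,-0.105],[-0.3725,-0.1213,-0.0188,0,0,-0.105],[-0.3725,-0.1213,-0.0188,0,0,-0.105]]' 1.0
python3 - <<'E'
from h import *
from rig import ctrl, vision, job
s=ctrl.sense();c=vision.calibration("wrist");im=vision.capture("wrist")[:,:,::-1].copy();cv2.imwrite("pics/w1.png",im)
print(c['position'],s['eef_pos'],s['force'])
o,_=ray(c,[(256,188)]);Rc=rot(c['attitude'])
P=Rc.inv().apply(np.array([439.1,280.5,196])-o);print("predicted px",c['fx']*P[0]/P[2]+c['cx'],c['fy']*P[1]/P[2]+c['cy'])
go([439.1,280.5,265],down(76.9),s)
E
```

```text
time_s: 0.95
eef_pos: [441.9, 278.3, 264.5]
ee_rot: [0.0, 0.116, 0.993, -0.0]
force: [-0.4, 0.2, -0.9]
grip_width: 1.005
grip_force: 0.0
[373.03919462 295.37257297 389.13166213] [441.93982268 278.34338442 264.54294593] [-0.40495176  0.2240767  -0.94461416]
predicted px 257.29859326021716 204.08355813772656
row [ 3.3  1.4 -0.5] [-0.001  0.    -0.005] |d| 3.6
```

View pics/w1.png

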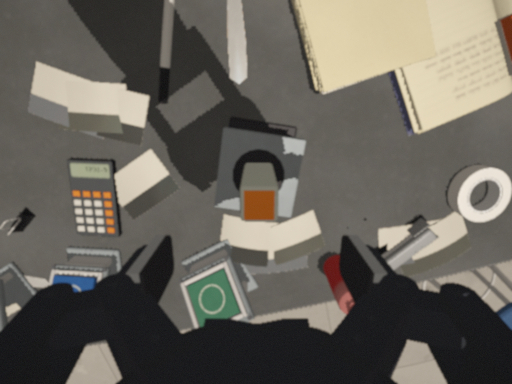

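The wrist view shows the orange handle top at (260,206), square to the image axes, so the yaw is right. It is within about 2 px of the prediction. I'll refine the position and plan the descent.

Run:
```python
from h import *
from rig import ctrl, vision, job
s=ctrl.sense();c=vision.calibration("wrist");im=cv2.imread("pics/w1.png")
k=blob(im,(3,140,60),(22,255,255),(235,180,50,50));print(cen(k),cv2.contourArea(k))
w=plane(c,k.reshape(-1,2),195.5)[:,:2].astype(np.float32);r=cv2.minAreaRect(w);print(r)
print(s['eef_pos'])
T=vision.calibration("top");t=cv2.imread("pics/top0.png")
print("tri wrist/top",tri(T,cen(blob(t,(8,120,120),(22,255,255),(145,215,30,30))),c,cen(k)))
k=blob(im,(60,60,30),(90,255,255),(170,240,90,95));print("green wrist/top",cen(k),tri(T,(213.54,159.41),c,cen(k)))
p=np.r_[r[0],155]; p[:2]=(p[:2]+[439.1,280.5])/2;print(p);go(p,down(76.9),s)
```

```text
[258.51456513 204.83624636] 801.0
((438.7482604980469, 282.5318908691406), (21.210601806640625, 21.42632293701172), 76.69000244140625)
[440.41942006 279.68821397 264.54084997]
tri wrist/top (array([439.26847132, 281.90429433, 192.04435264]), np.float64(1.11540578503694))
green wrist/top [212.86209207 298.08345296] (array([599.13231345, 181.83049338,  64.72321593]), np.float64(1.7802355573302797))
[438.92413025 281.51594543 155.        ]
row [  1.8   1.5 109.5] [-0.    -0.001 -0.003] |d| 109.6
```

Scaled: 109 mm / 800 = 0.1363, 100 mm / 800 = 0.125.

```bash
python3 steer.py '[[0.0013,0.0013,0.0375,0,0,0],[0.0013,0.0013,0.075,0,0,0],[0.0013,0.0013,0.1063,0,0,0],[0.0013,0.0013,0.125,0,0,0],[0.0013,0.0013,0.1363,0,0,0],[0.0013,0.0013,0.1363,0,0,0],[0.0013,0.0013,0.1363,0,0,0]]' 1.0; python3 steer.py '[[0,0,0,0,0,0],[0,0,0,0,0,0],[0,0,0,0,0,0],[0,0,0,0,0,0],[0,0,0,0,0,0],[0,0,0,0,0,0],[0,0,0,0,0,0],[0,0,0,0,0,0]]' 0.0 50
```

```text
time_s: 1.7
eef_pos: [438.7, 282.5, 156.7]
ee_rot: [0.0, 0.114, 0.993, 0.0]
force: [0.5, 0.2, -0.3]
grip_width: 0.996
grip_force: 0.0
time_s: 2.5
eef_pos: [438.7, 282.1, 156.2]
ee_rot: [0.0, 0.114, 0.993, 0.0]
force: [-0.7, -0.9, 3.4]
grip_width: 0.324
grip_force: 44.6
```

Grip width matches the 28 mm handle. Now I lift straight up.

Scaled: -120 mm / 800 = -0.15, -110 mm / 800 = -0.1375.

```bash
python3 steer.py '[[0,0,-0.0125,0,0,0],[0,0,-0.0375,0,0,0],[0,0,-0.075,0,0,0],[0,0,-0.1125,0,0,0],[0,0,-0.1375,0,0,0],[0,0,-0.15,0,0,0],[0,0,-0.15,0,0,0],[0,0,-0.15,0,0,0]]' - 60
python3 - <<'E'
from h import *
from rig import ctrl, vision, job
s=ctrl.sense();print(s['force'],s['grip_width'],s['grip_force'])
a=np.radians(16);n=np.array([-.574*np.cos(a),-.574*np.sin(a),.819]);n/=np.linalg.norm(n)
P=np.array([598.4,181.3,66.0])
z0=np.array([0,0,-1.]);ax=np.cross(z0,-n);ang=np.arcsin(np.linalg.norm(ax));Rt=R.from_rotvec(ax/np.linalg.norm(ax)*ang)*down(76.9)
print(Rt.apply([0,0,1]),-n)
go(P+(136+30)*n,Rt,s);go(P+(136+60)*n,Rt,s);print(P+166*n)
E
```

```text
time_s: 3.3
eef_pos: [438.4, 282.0, 275.0]
ee_rot: [-0.001, 0.114, 0.993, -0.0]
force: [-0.0, 0.9, -2.4]
grip_width: 0.32
grip_force: 53.0
[-0.02682262  0.86629426 -2.39983991] 0.31960775498190896 52.999733090400696
[ 0.55169884  0.1581971  -0.81890297] [ 0.55169884  0.1581971  -0.81890297]
row [ -95.6 -108.    73. ] [-0.298 -0.536 -0.   ] |d| 161.7
row [ -80.5 -116.4   48.4] [-0.298 -0.536 -0.   ] |d| 149.6
[506.81799239 155.0392819  201.93789231]
```

Scaled: -116 mm / 800 = -0.145, -97 mm / 800 = -0.1213, -0.15 rad / 1.5708 = -0.0955.

```bash
python3 steer.py '[[-0.0163,-0.0238,0.0025,-0.0318,-0.0573,0],[-0.0338,-0.0488,0.01,-0.0637,-0.1146,0],[-0.05,-0.0725,0.02,-0.0955,-0.1719,0],[-0.0675,-0.0975,0.0313,-0.1273,-0.2292,0],[-0.0838,-0.1213,0.045,-0.1592,-0.2865,0],[-0.1,-0.145,0.06,-0.1897,-0.3412,0],[-0.1,-0.145,0.06,-0.1897,-0.3412,0],[-0.1,-0.145,0.06,-0.1897,-0.3412,0]]'
python3 - <<'E'
from h import *
from rig import ctrl, vision, job
im=vision.capture("wrist")[:,:,::-1].copy()
s=ctrl.sense();c=vision.calibration("wrist")
im2=vision.capture("wrist")[:,:,::-1].copy();cv2.imwrite("pics/w2.png",im2)
sc=vision.capture("scene")[:,:,::-1].copy();tc=vision.capture("top")[:,:,::-1].copy()
cv2.imwrite("pics/s2.png",sc);cv2.imwrite("pics/t2.png",tc)
print(s['eef_pos'],s['force'])
a=np.hstack([im2[:,60:460],cv2.resize(sc[90:220,160:300],(400,372))[:384]if 0 else cv2.resize(sc[80:220,160:306],(400,384))])
cv2.imwrite("pics/m2.png",a)
E
```

```text
time_s: 4.1
eef_pos: [489.8, 150.7, 227.1]
ee_rot: [0.277, 0.11, 0.947, 0.115]
force: [0.9, -0.3, -1.4]
grip_width: 0.316
grip_force: 53.6
[490.27982408 151.24802075 227.88896112] [ 0.5506913   0.10975766 -1.06806767]
```

View pics/m2.png

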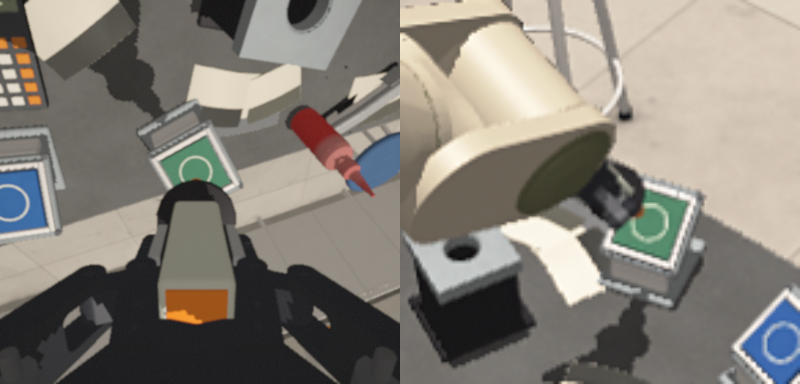

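The montage shows the wand straight in the gripper with its nose just short of the green panel. The ring sits at wrist pixel (255,173) and the dock hole is empty. Now I cross-check the ring centre.

Run:
```python
from h import *
from rig import ctrl, vision, job
from scipy.optimize import least_squares
s=ctrl.sense();c=vision.calibration("wrist");T=vision.calibration("top");S=vision.calibration("scene")
a=np.radians(16);n=np.array([-.574*np.cos(a),-.574*np.sin(a),.819]);n/=np.linalg.norm(n)
ey=np.array([-np.sin(a),np.cos(a),0]);ex=np.cross(ey,n);P=np.array([598.4,181.3,66.0])
for nm,f,cc,b in [("wrist","w2",c,(232,148,46,34)),("top","top0",T,(203,150,21,21)),("scene","scene0",S,(240,150,22,22))]:
    im=cv2.imread(f"pics/{f}.png");x,y,w,h=b;h_=cv2.cvtColor(im[y:y+h,x:x+w],cv2.COLOR_BGR2HSV)
    g=cv2.cvtColor(im[y:y+h,x:x+w],cv2.COLOR_BGR2LAB)[:,:,1].astype(float)
    m=(g>np.median(g)+ (8))&(h_[:,:,2]>90)
    yy,xx=np.nonzero(m);q=tiltplane(cc,np.c_[xx+x,yy+y],P,n)-P;u=np.c_[q@ex,q@ey]
    r=np.linalg.norm(u,axis=1);u=u[(r<26)&(r>8)]
    f_=least_squares(lambda t:np.hypot(u[:,0]-t[0],u[:,1]-t[1])-t[2],[0,0,16],loss='soft_l1');print(nm,len(u),f_.x)
print("axis tilt err deg",np.degrees(np.arccos(-rot(s['ee_rot']).apply([0,0,1])@n)))
z=rot(s['ee_rot']).apply([0,0,1]);tip=s['eef_pos']+136.2*z;d=tip-P;print("tip rel",d@ex,d@ey,d@n)
```

```text
wrist 271 [ 3.31786079  0.26647299 17.50874901]
top 28 [-2.55649052 -0.10908229 17.76551767]
scene 43 [ 0.67307846  0.3473733  17.43329905]
axis tilt err deg 0.11780259954457102
tip rel 1.8576331124147032 1.3806317743256882 61.00879686144498
```

```bash
cat >> h.py <<'E'
def st():
    from rig import ctrl, vision, job
    a=np.radians(16);n=np.array([-.574*np.cos(a),-.574*np.sin(a),.819]);n/=np.linalg.norm(n)
    ey=np.array([-np.sin(a),np.cos(a),0]);ex=np.cross(ey,n);P=np.array([598.4,181.3,66.0])
    s=ctrl.sense();R0=rot(s['ee_rot']);z=R0.apply([0,0,1]);d=s['eef_pos']+136.2*z-P
    print("t",s['time_s'],"tip",np.round([d@ex,d@ey,d@n],2),"Fn",round(float(s['force']@n),2),"F",np.round(s['force'],1),"fix",np.round(R0.inv().apply((.5-d@ex)*ex+(.3-d@ey)*ey),1))
E
python3 -c "from h import *;st()"
```

```text
t 4.3 tip [ 1.86  1.38 61.01] Fn -2.04 F [ 0.7  0.  -2. ] fix [ 0.7 -1.6 -0. ]
```

Scaled: 40 mm / 800 = 0.05, 36 mm / 800 = 0.045.

```bash
python3 steer.py '[[0,-0.0013,0.0125,0,0,0],[0.0009,-0.002,0.025,0,0,0],[0.0009,-0.002,0.0375,0,0,0],[0.0009,-0.002,0.045,0,0,0],[0.0009,-0.002,0.05,0,0,0],[0.0009,-0.002,0.05,0,0,0],[0.0009,-0.002,0.05,0,0,0],[0.0009,-0.002,0.05,0,0,0]]'; python3 -c "from h import *;st()"; python3 steer.py '[[0,0,0.0013,0,0,0],[0,0,0.0025,0,0,0],[0,0,0.0038,0,0,0],[0,0,0.005,0,0,0],[0,0,0.005,0,0,0],[0,0,0.005,0,0,0]]'; python3 -c "from h import *;st()"
```

```text
time_s: 5.1
eef_pos: [511.7, 156.0, 194.8]
ee_rot: [0.279, 0.109, 0.947, 0.116]
force: [-0.2, 0.1, -1.7]
grip_width: 0.322
grip_force: 53.7
t 5.1 tip [ 0.32 -0.52 21.17] Fn -1.28 F [-0.2  0.1 -1.7] fix [0.2 0.8 0. ]
time_s: 5.7
eef_pos: [513.8, 156.6, 191.2]
ee_rot: [0.279, 0.109, 0.947, 0.116]
force: [1.2, -0.2, -1.1]
grip_width: 0.32
grip_force: 53.7
t 5.7 tip [-0.03 -0.46 16.87] Fn -1.5 F [ 1.2 -0.2 -1.1] fix [-0.1  0.9  0. ]
```

Scaled: 3 mm / 800 = 0.0038, 2 mm / 800 = 0.0025.

```bash
python3 steer.py '[[0,0.0006,0.0013,0,0,0],[0,0.0006,0.0025,0,0,0],[0,0.0006,0.0038,0,0,0],[0,0.0006,0.0038,0,0,0],[0,0.0006,0.0038,0,0,0]]' >/dev/null; python3 -c "from h import *;st()"; python3 steer.py '[[0,0,0.0013,0,0,0],[0,0,0.0025,0,0,0],[0,0,0.0025,0,0,0],[0,0,0.0025,0,0,0]]' >/dev/null; python3 -c "from h import *;st()"
```

```text
t 6.2 tip [ 0.2  -0.02 13.86] Fn -1.43 F [-0.  -0.  -1.8] fix [-0.1  0.4  0. ]
t 6.6 tip [ 0.2  -0.02 11.86] Fn -1.62 F [ 0.4  0.  -1.7] fix [-0.1  0.4  0. ]
```

Scaled: 2 mm / 800 = 0.0025, 1 mm / 800 = 0.0013.

```bash
python3 steer.py '[[0,0,0.0013,0,0,0],[0,0,0.0025,0,0,0],[0,0,0.0025,0,0,0],[0,0,0.0025,0,0,0]]' >/dev/null; python3 -c "from h import *;st()"
```

```text
t 7.0 tip [ 0.2  -0.02  9.85] Fn -1.2 F [-0.6 -0.3 -1.9] fix [-0.1  0.4  0. ]
```

Scaled: 2 mm / 800 = 0.0025, 1 mm / 800 = 0.0013.

```bash
python3 steer.py '[[0,0,0.0013,0,0,0],[0,0,0.0025,0,0,0],[0,0,0.0025,0,0,0],[0,0,0.0025,0,0,0]]' >/dev/null; python3 -c "from h import *;st()"
```

```text
t 7.4 tip [ 0.23 -0.05  7.87] Fn -1.41 F [ 0.3 -0.6 -1.6] fix [-0.1  0.4  0. ]
```

Scaled: 2 mm / 800 = 0.0025, 1 mm / 800 = 0.0013.

```bash
python3 steer.py '[[0,0,0.0013,0,0,0],[0,0,0.0025,0,0,0],[0,0,0.0025,0,0,0],[0,0,0.0025,0,0,0]]' >/dev/null; python3 -c "from h import *;st()"
```

```text
t 7.8 tip [ 0.22 -0.04  5.87] Fn -1.16 F [-0.9  0.4 -1.9] fix [-0.1  0.4  0. ]
```

Scaled: 2 mm / 800 = 0.0025, 1 mm / 800 = 0.0013.

```bash
python3 steer.py '[[0,0,0.0013,0,0,0],[0,0,0.0025,0,0,0],[0,0,0.0025,0,0,0],[0,0,0.0025,0,0,0]]' >/dev/null; python3 -c "from h import *;st()"
```

```text
t 8.2 tip [ 0.37 -0.07  3.95] Fn 1.05 F [-0.7 -0.6  0.7] fix [0.1 0.4 0. ]
```

Contact: the force rose about 2.4 N. I'll continue in smaller steps.

Scaled: 1 mm / 800 = 0.0013.

```bash
python3 steer.py '[[0,0,0.0013,0,0,0],[0,0,0.0013,0,0,0],[0,0,0.0013,0,0,0],[0,0,0.0013,0,0,0]]' >/dev/null; python3 -c "from h import *;st()"
```

```text
t 8.6 tip [ 0.33 -0.03  2.93] Fn 0.81 F [-0.7  0.1  0.5] fix [0.  0.4 0. ]
```

Scaled: 1 mm / 800 = 0.0013.

```bash
python3 steer.py '[[0,0,0.0013,0,0,0],[0,0,0.0013,0,0,0],[0,0,0.0013,0,0,0],[0,0,0.0013,0,0,0]]' >/dev/null; python3 -c "from h import *;st()"
```

```text
t 9.0 tip [ 0.32 -0.05  1.93] Fn 2.28 F [-2.  -0.9  1.3] fix [0.  0.4 0. ]
```

Scaled: 1.5 mm / 800 = 0.0019, 0.7 mm / 800 = 0.0009.

```bash
python3 steer.py '[[0,0,0.0009,0,0,0],[0,0,0.0019,0,0,0],[0,0,0.0019,0,0,0],[0,0,0.0019,0,0,0]]' >/dev/null; python3 -c "from h import *;st()"
python3 - <<'E'
from rig import ctrl, vision, job
import cv2,numpy as np
w=vision.capture("wrist")[:,:,::-1];s=vision.capture("scene")[:,:,::-1];t=vision.capture("top")[:,:,::-1]
cv2.imwrite("pics/m3.png",np.hstack([w[100:292,160:360].repeat(2,0).repeat(2,1),cv2.resize(s[130:200,215:288],(400,384),interpolation=cv2.INTER_CUBIC)]))
E
python3 steer.py '[[0,0,0,0,0,0],[0,0,0,0,0,0],[0,0,0,0,0,0],[0,0,0,0,0,0],[0,0,0,0,0,0],[0,0,0,0,0,0]]'>/dev/null; python3 -c "from h import *;st()"
```

```text
t 9.4 tip [ 0.35 -0.04  0.44] Fn 4.07 F [-2.8 -1.6  2.8] fix [0.  0.4 0. ]
t 10.15 tip [ 0.3  -0.06  0.42] Fn 3.21 F [-1.9 -0.9  2.5] fix [-0.   0.4  0. ]
```

View pics/m3.png

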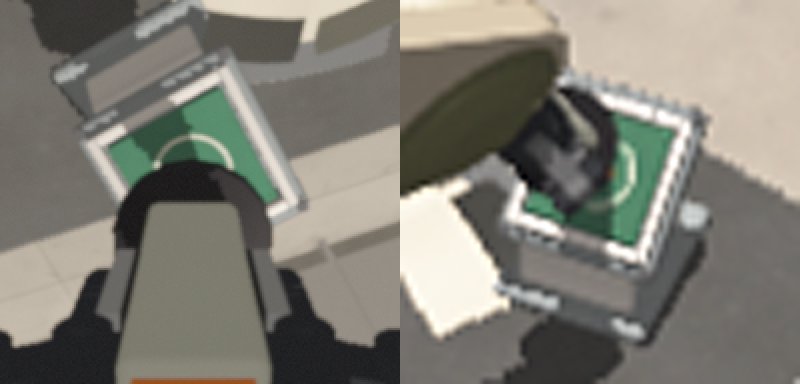

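The pictures show the nose end over the ring's middle with the wand square to the panel. The force rise of about 5 N means about 4.5 mm pressed in. I'll hold.

Scaled: -60 mm / 800 = -0.075, -45 mm / 800 = -0.0563.

```bash
Z='see rows'; python3 steer.py '[[0,0,0,0,0,0],[0,0,0,0,0,0],[0,0,0,0,0,0],[0,0,0,0,0,0],[0,0,0,0,0,0],[0,0,0,0,0,0],[0,0,0,0,0,0],[0,0,0,0,0,0]]'>/dev/null; python3 -c "from h import *;st()"; python3 steer.py '[[0,0,0,0,0,0],[0,0,0,0,0,0],[0,0,0,0,0,0],[0,0,0,0,0,0],[0,0,0,0,0,0],[0,0,0,0,0,0],[0,0,0,0,0,0],[0,0,0,0,0,0]]'>/dev/null; python3 -c "from h import *;st()"; python3 steer.py '[[0,0,0,0,0,0],[0,0,0,0,0,0],[0,0,0,0,0,0],[0,0,0,0,0,0],[0,0,0,0,0,0],[0,0,0,0,0,0],[0,0,0,0,0,0],[0,0,0,0,0,0]]'>/dev/null; python3 -c "from h import *;st()"
python3 steer.py '[[0,0,-0.0063,0,0,0],[0,0,-0.0188,0,0,0],[0,0,-0.0375,0,0,0],[0,0,-0.0563,0,0,0],[0,0,-0.075,0,0,0],[0,0,-0.075,0,0,0],[0,0,-0.075,0,0,0]]'
python3 - <<'E'
from h import *
from rig import ctrl, vision, job
s=ctrl.sense();go([438.7,282.1,276],down(76.9),s)
E
```

```text
t 10.95 tip [ 0.29 -0.05  0.4 ] Fn 3.82 F [-0.9 -0.7  3.9] fix [-0.   0.4  0. ]
t 11.75 tip [ 0.27 -0.05  0.39] Fn 3.3 F [-2.3 -0.5  2.4] fix [-0.   0.4  0. ]
t 12.55 tip [ 0.27 -0.05  0.4 ] Fn 3.45 F [-1.2 -1.1  3.2] fix [-0.   0.4  0. ]
time_s: 13.25
eef_pos: [489.7, 150.1, 226.9]
ee_rot: [0.279, 0.109, 0.947, 0.116]
force: [-0.6, 0.7, -2.5]
grip_width: 0.322
grip_force: 53.8
row [ 52.8 131.8 -47.5] [ 0.298  0.536 -0.   ] |d| 149.7
```

Scaled: 132 mm / 800 = 0.165, 110 mm / 800 = 0.1375, 0.536 rad / 1.5708 = 0.3412.

```bash
python3 steer.py '[[0.0113,0.0275,-0.01,0.0318,0.0573,0],[0.0225,0.055,-0.02,0.0637,0.1146,0],[0.0325,0.0825,-0.03,0.0955,0.1719,0],[0.0438,0.11,-0.04,0.1273,0.2292,0],[0.055,0.1375,-0.05,0.1592,0.2865,0],[0.0663,0.165,-0.0594,0.1897,0.3412,0],[0.0663,0.165,-0.0594,0.1897,0.3412,0],[0.0663,0.165,-0.0594,0.1897,0.3412,0]]'; python3 steer.py '[[0,0,0,0,0,0],[0,0,0,0,0,0]]'
python3 - <<'E'
from h import *
from rig import ctrl, vision, job
s=ctrl.sense();go([438.7,282.1,157],down(76.9),s)
w=vision.capture("wrist")[:,:,::-1];S=vision.capture("scene")[:,:,::-1]
cv2.imwrite("pics/m4.png",np.hstack([w[:,60:460],cv2.resize(S[80:220,120:266],(400,384),interpolation=cv2.INTER_CUBIC)]))
E
```

```text
time_s: 14.05
eef_pos: [438.9, 282.5, 274.8]
ee_rot: [-0.0, 0.114, 0.994, -0.0]
force: [-1.2, -0.1, -1.0]
grip_width: 0.32
grip_force: 54.2
time_s: 14.25
eef_pos: [438.7, 281.7, 275.7]
ee_rot: [0.0, 0.115, 0.993, -0.0]
force: [-0.1, -0.5, -1.9]
grip_width: 0.32
grip_force: 54.2
row [1.000e-01 4.000e-01 1.187e+02] [-0.     0.    -0.001] |d| 118.7
```

View pics/m4.png

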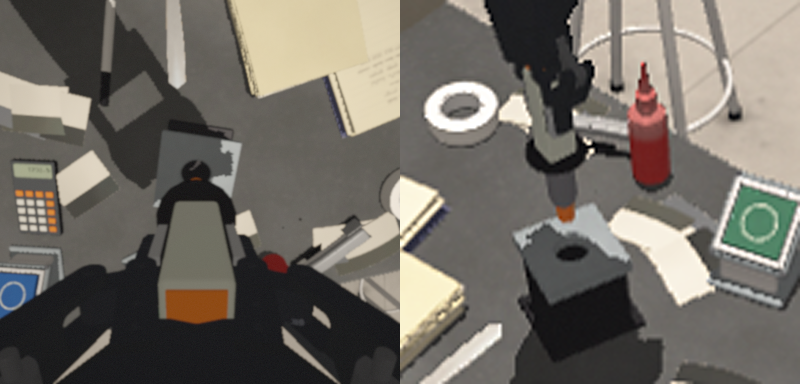

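The wand hangs straight over the dock hole, with its orange nose at crop pixel (567,213) and the hole at (573,252). I'll lower it, the last part slowly.

Scaled: 80 mm / 800 = 0.1, 70 mm / 800 = 0.0875.

```bash
python3 steer.py '[[0,0.0005,0.0188,0,0,0],[0,0.0005,0.0375,0,0,0],[0,0.0005,0.0563,0,0,0],[0,0.0005,0.0725,0,0,0],[0,0.0005,0.0875,0,0,0],[0,0.0005,0.1,0,0,0],[0,0.0005,0.1,0,0,0]]'|grep -E "pos|^force"; python3 steer.py '[[0,0,0.01,0,0,0],[0,0,0.02,0,0,0],[0,0,0.03,0,0,0],[0,0,0.0375,0,0,0],[0,0,0.0425,0,0,0],[0,0,0.045,0,0,0],[0,0,0.045,0,0,0]]'
```

```text
eef_pos: [438.4, 282.5, 194.9]
force: [-0.5, -0.5, -1.5]
time_s: 15.75
eef_pos: [438.8, 282.8, 159.9]
ee_rot: [-0.0, 0.114, 0.993, -0.0]
force: [0.5, 0.3, -0.9]
grip_width: 0.321
grip_force: 54.1
```

Scaled: 3 mm / 800 = 0.0038, 2 mm / 800 = 0.0025.

```bash
python3 steer.py '[[0,0,0.0013,0,0,0],[0,0,0.0025,0,0,0],[0,0,0.0038,0,0,0],[0,0,0.0038,0,0,0],[0,0,0.0038,0,0,0]]'
```

```text
time_s: 16.25
eef_pos: [438.9, 282.8, 157.1]
ee_rot: [0.0, 0.114, 0.993, 0.0]
force: [0.1, -0.6, -2.8]
grip_width: 0.321
grip_force: 54.1
```

Scaled: 1 mm / 800 = 0.0013, 0.5 mm / 800 = 0.0006.

```bash
python3 steer.py '[[0,0,0.0006,0,0,0],[0,0,0.0013,0,0,0],[0,0,0.0013,0,0,0],[0,0,0.0013,0,0,0]]'|grep -E "pos|^force"; python3 steer.py '[[0,0,0,0,0,0],[0,0,0,0,0,0],[0,0,0,0,0,0],[0,0,0,0,0,0],[0,0,0,0,0,0],[0,0,0,0,0,0],[0,0,0,0,0,0],[0,0,0,0,0,0]]' 1.0
```

```text
eef_pos: [438.9, 282.8, 156.2]
force: [-1.3, 0.3, 1.9]
time_s: 17.45
eef_pos: [438.8, 282.8, 156.0]
ee_rot: [0.0, 0.114, 0.993, -0.0]
force: [0.8, 0.1, -0.7]
grip_width: 1.003
grip_force: 0.0
```

The collar has seated (force reversed sign) and the gripper is open. I'll retreat straight up and check.

Scaled: -130 mm / 800 = -0.1625, -115 mm / 800 = -0.1438.

```bash
python3 steer.py '[[0,0,-0.0125,0,0,0],[0,0,-0.0375,0,0,0],[0,0,-0.075,0,0,0],[0,0,-0.1125,0,0,0],[0,0,-0.1438,0,0,0],[0,0,-0.1625,0,0,0],[0,0,-0.1625,0,0,0],[0,0,-0.1625,0,0,0]]'
python3 - <<'E'
from h import *
from rig import ctrl, vision, job
w=vision.capture("wrist")[:,:,::-1];S=vision.capture("scene")[:,:,::-1].copy();c=vision.calibration("wrist");w=vision.capture("wrist")[:,:,::-1].copy()
k=blob(w,(3,140,60),(22,255,255),(235,170,50,70));print(cen(k),plane(c,[cen(k)],195.5))
cv2.imwrite("pics/m5.png",np.hstack([w[:,60:460],cv2.resize(S[80:220,120:266],(400,384),interpolation=cv2.INTER_CUBIC)]))
E
```

```text
time_s: 18.25
eef_pos: [438.7, 282.7, 285.8]
ee_rot: [-0.0, 0.114, 0.993, -0.0]
force: [1.0, 0.5, -0.4]
grip_width: 0.999
grip_force: 0.0
[256.1469281  201.35320261] [[440.25554314 282.82642301 195.5       ]]
```

View pics/m5.png

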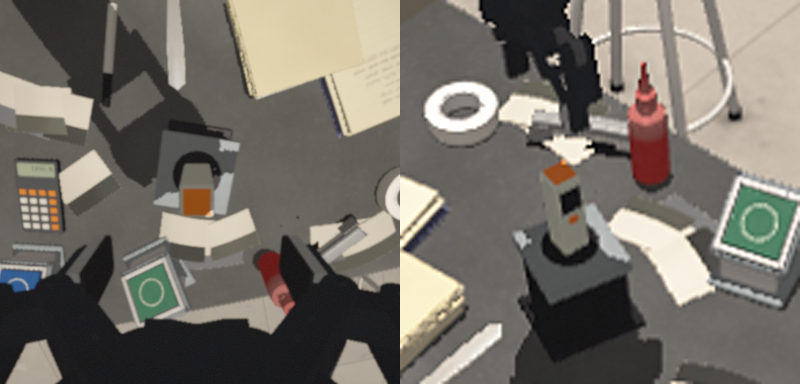

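The wand stands upright in the dock with its collar on the plate. Its top is at (440,283), within 2 mm of where it started, and the gripper is clear.

```bash
python3 -c "
from rig import ctrl, vision, job
print(job.finish_job())"
```

```text
the job is handed in; nothing more can be done
None
```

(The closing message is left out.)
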